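Settle the sample stage top on its cone, groove and flat seats

ROBOT

A 7-joint arm with a two-finger parallel gripper is mounted at the origin on the work surface. World frame = base frame: x ahead of the robot, y to its left, z up, the work surface at z = 0. Lengths are in m, angles in rad, forces in N, time in s.
With the tool pointing down it reaches from about 0.4 to 0.85 m from the base axis. Payload 10.4 kg.
Tool frame: the origin (TCP) lies where the fingers leave the gripper's body, on its centre line; the fingertips stand 73 mm ahead of it and the grasp point (between the pads) lies 54 mm ahead of it; z points along the fingers, y is the direction in which the jaws open and shut (so a half turn about z gives the same grasp; the last joint's range is limited). The gripper opens to 85 mm and grips with 20 to 120 N. Pads are 22 mm wide; open, the fingers measure 114 mm over their backs; the gripper's body (76 mm by 85 mm) begins 54 mm behind the grasp point. The pads swing forward as they close: fully open they stand 13 mm farther back than shut.
Start: joints at [-0.023, 0.332, -0.065, 1.46, 0.022, 1.35, -0.088], TCP at [0.625, 0, 0.304] pointing down, gripper open.
Joint ranges: [-2.6, 2.6], [-0.5, 2.12], [-1.47, 1.34], [0.16, 2.42], [-1.27, 4.41], [0.06, 2.06], [-2.6, 2.6]. Speed limits (rad/s): [2.22, 2.22, 2.79, 2.79, 3.14, 3.14, 3.14].

INTERFACE

Orientations are given as a unit quaternion [x, y, z, w].
In Python, from workcell import get_obs, camera, camera_model, hand_in gives the robot as it stands.
- The arm moves only by the shell command python3 -m crank 'ROWS' [FORCE]. ROWS is text: rows parted by semicolons, each of 7 numbers parted by spaces: the shift along the tool's x, y, z in units of 40 mm (1.0 is 40 mm), then the turn, a rotation vector about the tool's x, y, z in units of 8 degrees (1.0 is 8 degrees), then the finger opening in mm, from 0 to 85.4. In form: x y z ax ay az jaw; .... A call has exactly 10 rows; each row shifts and turns the pose as measured when the row begins, along the tool's axes as they then stand; what a row does not reach is not made up. A row lasts 1/10 s, in which the tool goes at most 50 mm and 8.59 degrees, less where a joint would pass 70% of its speed; a pose out of reach is approached as far as the arm can. A call is refused whole if a number of a shift passes 1 or a number of a turn 1, either way. A call with a gripper value outside its range is refused whole. The fingers move at their own pace and stop on an object; FORCE is the grip in N (left out, the last holds). Time passes only in rows, so rows that do not move let the fingers close, or fill a call up. It gives the time, the measured TCP pose, the force and the opening at its end, in the units of the state.
- get_obs(): the state, without advancing time (a new reading comes with each control period).
- camera(name): name is "scene" or "side" or "wrist"; returns (picture, depth): 384x512x3 uint8, red, green, blue; 384x512 float32, m along the optical axis (not along the pixel's ray), 0 where there is no reading.
- camera_model(name): a dict with "fx", "fy", "cx", "cy" (pixels), "position" and "rotation" of the camera in the world; the wrist camera has in their place "hand_eye" (4x4, takes a point from camera to tool coordinates, whose origin is the TCP and whose axes are the flange's). Camera axes: x right, y up, looking along -z (the intrinsics and any distortion apply to the point x, -y, -z); pixel columns grow to the right and rows downward; lengths in m; the calibration is good to about 2 mm. A picture is of the moment at which its call begins: read the wrist's pose just before it. camera_model takes no time and is no camera call.
- hand_in(): hands the job in, once; it reports no verdict.
The state is a dict: "clock": time; "joint_pos": joint angles; "joint_velocities": joint speeds; "tau": joint torques, N m; "position": TCP position; "ee_rot": TCP orientation; "ft_force": force on the tool from outside, world axes, zero at the start; "torque": the same for the moment, N m; "grip_width": opening from 0.0 (shut) to 1.0 (fully open).
Only numpy, scipy, OpenCV 4.12 (cv2) and the standard library are available. Lean on these libraries where they do the work, as an engineer would, in place of code of your own. Each camera call takes 0.05 s, during which the arm holds its last target.

TASK

The stage top with the vial block has been wiped and stands on the bench: put it back on the processor's cross slide, red-dotted ball foot in the cone, the other two in the V-groove and on the flat. The slide is wherever the last user wound it, sideways and in height, so settle the feet home by feel, keeping the vials upright and never loading the seats beyond 25 N; once home, press it down with about 10 N to bed all three feet, then let go. Leave the beaker, bottle and screwdriver where they are.

Things in the scene. Friction and masses are not known exactly. Their poses are not given: they have to be found in the camera images.
- stagetop: Loose stage top, 0.37 to 0.55 kg. Origin midway on the plane of the ball bottoms, x along the vial row, z up. Grey plate 130 (x) x 105 (y) x 8, its underside 16 above the origin, top 24; aluminium vial block 72 (x) x 40 (y) from 24 to 72, three capped vials, fixed, to 86. Three steel balls of 16 diameter below. All mm; starts level on its balls on the bench (z = 0).
- block (a point): Grasp point of the stage top: on the vial block's axis, 54 mm above the stage top's origin plane (30 above the plate, 18 below the block's top). The block is 40 mm wide along y with flat sides; gripping across y keeps clear of the vials.
- cone_foot (a point): Centre of the ball foot (16 mm) that belongs in the cone, at (-45, 30, 8) mm in the stage top's frame; marked by a red disc on the plate above it.
- groove_foot (a point): Centre of the ball foot that belongs in the V-groove, at (45, 30, 8) mm in the stage top's frame; black disc above it.
- flat_foot (a point): Centre of the ball foot that belongs on the flat pad, at (0, -50, 8) mm in the stage top's frame; black disc above it.
- stand: Fixed stand of the ultrasonic processor, 240 x 380 mm black foot. Origin on the bench under the centre of the cross slide, z up, axes as the seated stage top's. Brass seats (heights at mid-travel): flat pad 30 dia, 64 mm up; 90-degree cone and V (along x), 30 wide at the mouth, 75.7 up. Column 215 and horn 310 mm off to -y, 530 tall. Seats rigid, friction 0.5 to 0.63: feet do not slide home by weight alone.
- cone_mark (a point): Fixed on the stand: where the centre of the cone foot lies when home with all slide screws at mid-travel, at (-45, 30, 72) mm in the stand's frame. The carriage with all three seats stands anywhere within 7 mm of this along the stand's x, 7 mm along y and 3 mm in height (level, not turned, does not yield). That shift is not measured: feel it. Home, all three feet are equally high.
- groove_mark (a point): The same mid-travel point for the groove foot, at (45, 30, 72) mm in the stand's frame.
- flat_mark (a point): The same mid-travel point for the flat foot, at (0, -50, 72) mm in the stand's frame.
- beaker: Bystander: empty glass beaker, 60 mm across, 70 mm high, origin at the centre of its base.
- bottle: Bystander: white plastic bottle with blue cap, 48 mm across, 110 mm high, origin at the centre of its base.
- driver: Bystander: screwdriver, 160 mm long, lying on the bench, handle towards its -x.
Mind the look-alikes: they are no part of the job. There is more than one size of the stagetop; the one meant has the size given above.

How it is judged:
On the way, in this order (a step that is already met when the one before it is completed fails the run):
1. the stage top is lifted clear of the bench (height (world z) of block above 0.09 m), for 0.1 s.
2. with all three feet home (level within 1 degree while the flat foot bears on its pad), the stage top is pressed down so that the seats carry over 9 N (its own weight of 3.5 to 5.5 N included) (angle between stagetop's own z axis and vertical below 0.0175 rad and contact force between stagetop and flat_seat above 0.3 N and horizontal distance between cone_foot and cone_mark below 0.012 m and horizontal distance between flat_foot and flat_mark below 0.012 m and contact force between stagetop and stand above 9 N), for 0.3 s.
At the end, for the whole second after the job is handed in: All feet home: stage top level within 1 degree, flat foot bearing on its pad, the cone and flat feet within 12 mm sideways of their mid-travel marks, released and at rest; beaker, bottle and screwdriver within 15 mm of where they stood (angle between stagetop's own z axis and vertical below 0.0175 rad and contact force between stagetop and flat_seat above 0.3 N and horizontal distance between cone_foot and cone_mark below 0.012 m and horizontal distance between flat_foot and flat_mark below 0.012 m and linear speed of stagetop below 0.01 m/s and distance of each of beaker, bottle, driver from where it was at the start of the episode below 0.015 m); the robot touches nothing.
It fails at once if the seats are loaded by more than 25 N (contact force between stagetop and stand above 25 N).
It fails at once if the stage top is tipped by more than 0.25 rad (angle between stagetop's own z axis and vertical above 0.25 rad).
It fails at once if the beaker is moved by more than 15 mm (distance of beaker from where it was at the start of the episode above 0.015 m).
It fails at once if the bottle is moved by more than 15 mm (distance of bottle from where it was at the start of the episode above 0.015 m).
It fails at once if the screwdriver is moved by more than 15 mm (distance of driver from where it was at the start of the episode above 0.015 m).
It also fails if it takes over 61 s, if anything falls off the work surface, if the arm or the gripper's body presses on something with over 40 N, if the wrist force passes 120 N, or if a joint passes its speed limit or range.

## Working session

There is one attempt and no reset: what is moved stays moved. The work goes in short steps, Python scripts to look and compute and a shell command to move; the robot and the scene stay as the last step left them, time stands still between calls to the robot, and variables do not carry over. Pictures are saved under pics/ and viewed, and the job is handed in when it is done.

```bash
mkdir -p pics; ls; cat > h.py <<'E'
import numpy as np, cv2
from workcell import get_obs, camera, camera_model, hand_in
def snap(name,fn):
    im,d=camera(name); cv2.imwrite('pics/'+fn+'.png',im[:,:,::-1]); np.save('pics/'+fn+'.npy',d); return im,d
E
python3 - <<'E'
from h import *
o=get_obs(); print(o)
for n in ['scene','side','wrist']:
    m=camera_model(n); print(n,m); snap(n,n+'0')
E
```

```text
pics
{'clock': 0.0, 'joint_pos': array([-0.0225943 ,  0.33282114, -0.06468408,  1.46094897,  0.02158307,
        1.34989681, -0.08853703]), 'joint_velocities': array([-0.00013795, -0.00094123,  0.00020073,  0.00086007,  0.00165406,
       -0.00083978, -0.00013005]), 'tau': array([ 4.98105128e-04, -6.25449800e+01,  4.97091911e-02, -3.91610491e+01,
        1.63588714e-02,  9.83294769e-03, -6.01235030e-06]), 'position': array([ 6.24722977e-01, -9.09067336e-06,  3.03143848e-01]), 'ee_rot': array([ 7.07120881e-01,  7.07092345e-01, -5.06575229e-04, -4.68203002e-04]), 'ft_force': array([ 0.07173527, -0.50322509, -0.38850414]), 'torque': array([-0.0119668 , -0.06177486, -0.01714971]), 'grip_width': 0.9991220903550757}
scene {'fx': 355.2426308415491, 'fy': 355.2426308415491, 'cx': 252.1954728763596, 'cy': 189.0182444507177, 'position': array([1.00924402, 0.46864381, 0.68819852]), 'rotation': array([0.18539759, 0.32095314, 0.81656343, 0.44253924])}
side {'fx': 461.05937849581113, 'fy': 461.05937849581113, 'cx': 252.13819307277126, 'cy': 184.4426429155894, 'position': array([0.48058632, 0.76278391, 0.83689294]), 'rotation': array([-0.01427927,  0.33402789,  0.94221212, -0.02139591])}
wrist {'fx': 310.39635780805634, 'fy': 310.39635780805634, 'cx': 254.18154181451334, 'cy': 189.87518185931842, 'hand_eye': array([[-2.76627656e-04,  9.60840136e-01,  2.77103152e-01,
         6.83067768e-02],
       [ 9.99999526e-01,  7.05994051e-06,  9.73803615e-04,
        -4.68628635e-04],
       [ 9.33713266e-04,  2.77103290e-01, -9.60839682e-01,
        -6.98845792e-02],
       [ 0.00000000e+00,  0.00000000e+00,  0.00000000e+00,
         1.00000000e+00]])}
```

View pics/scene0.png

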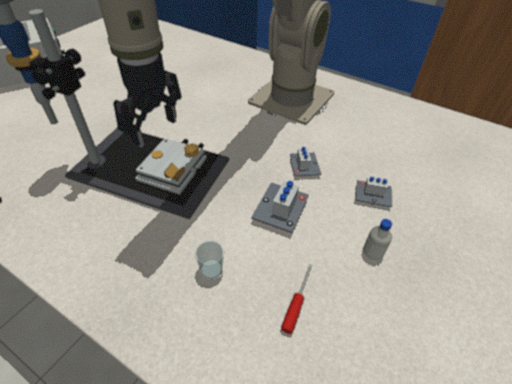

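View pics/side0.png

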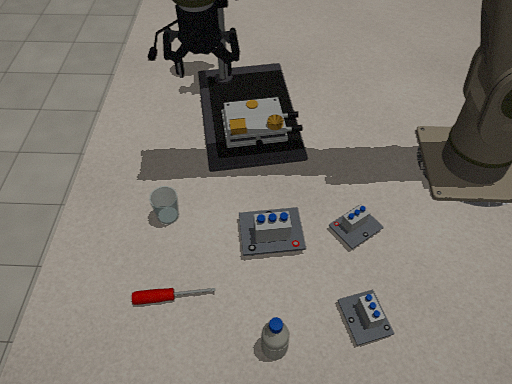

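View pics/wrist0.png

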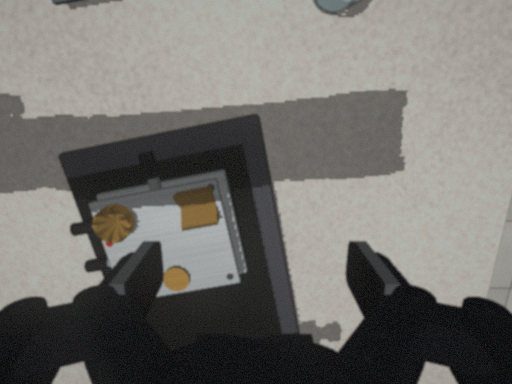

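```bash
cat >> h.py <<'E'
from scipy.spatial.transform import Rotation as R
def cloud(name,d,obs=None):
    m=camera_model(name); v,u=np.mgrid[0:384,0:512]
    p=np.stack([(u-m['cx'])/m['fx']*d,-(v-m['cy'])/m['fy']*d,-d],-1)
    if 'position' in m: return p@R.from_quat(m['rotation']).as_matrix().T+m['position']
    H=m['hand_eye']; q=p@H[:3,:3].T+H[:3,3]
    return q@R.from_quat(obs['ee_rot']).as_matrix().T+obs['position']
E
python3 - <<'E'
from h import *
cs=cloud('side',np.load('pics/side0.npy')); cc=cloud('scene',np.load('pics/scene0.npy')); cw=cloud('wrist',np.load('pics/wrist0.npy'),get_obs())
for n,c,ps in [('side',cs,[(295,243),(251,247),(271,232),(271,217),(251,104),(275,122),(238,126),(350,221),(365,314)]),('scene',cc,[(302,198),(264,207)]),('wrist',cw,[(176,279),(113,224),(198,208),(140,280)])]:
    for u,v in ps: print(n,u,v,c[v,u].round(4))
for n in ['side','scene']:
    im=cv2.imread(f'pics/{n}0.png')
    a=im[190:275,220:400] if n=='side' else im[140:240,240:400]
    b=im[60:170,190:310] if n=='side' else im[125:215,60:240]
    cv2.imwrite(f'pics/{n}_a.png',cv2.resize(a,None,fx=4,fy=4,interpolation=2)); cv2.imwrite(f'pics/{n}_b.png',cv2.resize(b,None,fx=4,fy=4,interpolation=2))
im=cv2.imread('pics/wrist0.png');cv2.imwrite('pics/w_b.png',cv2.resize(im[110:340,50:310],None,fx=2.5,fy=2.5,interpolation=2))
E
```

```text
side 295 243 [0.4281 0.2575 0.0267]
side 251 247 [0.5179 0.268  0.0221]
side 271 232 [0.478  0.253  0.0577]
side 271 217 [0.4789 0.2375 0.0879]
side 251 104 [ 0.5374 -0.1223  0.0649]
side 275 122 [ 0.476  -0.0588  0.0651]
side 238 126 [ 0.5647 -0.0428  0.064 ]
side 350 221 [0.3159 0.2133 0.0486]
side 365 314 [0.3044 0.4111 0.0417]
scene 302 198 [0.43   0.2611 0.026 ]
scene 264 207 [0.5058 0.1953 0.0224]
wrist 176 279 [ 0.5353 -0.1259  0.0638]
wrist 113 224 [ 0.4736 -0.0581  0.0663]
wrist 198 208 [ 0.5643 -0.0412  0.063 ]
wrist 140 280 [0.5817 0.0041 0.2717]
```

View pics/side_a.png

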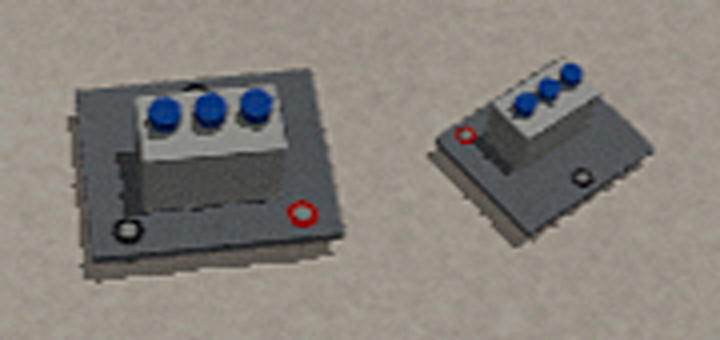

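View pics/side_b.png

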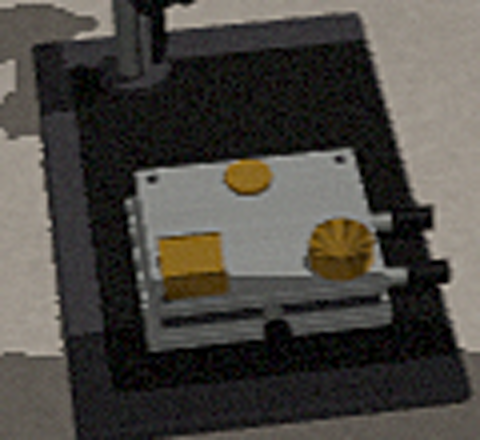

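View pics/w_b.png

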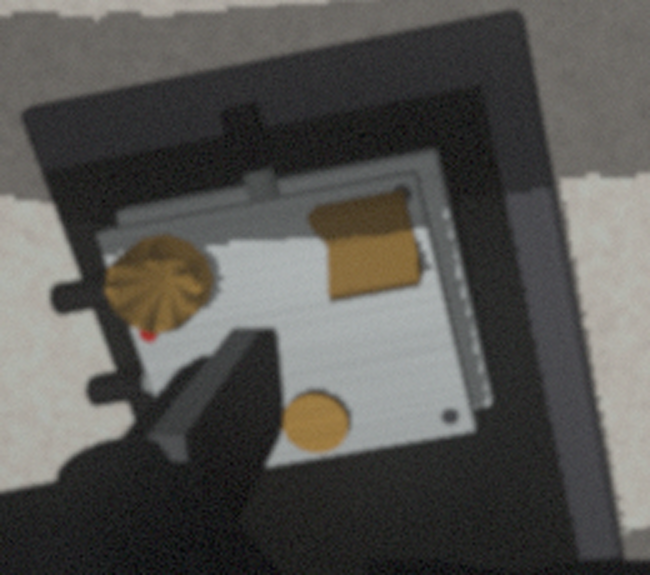

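```bash
python3 - <<'E'
from h import *
o=get_obs()
for n in ['side','scene','wrist']:
    im=cv2.imread(f'pics/{n}0.png'); c=cloud(n,np.load(f'pics/{n}0.npy'),o)
    hsv=cv2.cvtColor(im,cv2.COLOR_BGR2HSV)
    X,Y,Z=c[...,0],c[...,1],c[...,2]
    if n!='wrist':
        m=((Z>.017)&(Z<.031)&(X>.38)&(X<.58)&(Y>.16)&(Y<.33))
        k,lab,st,ce=cv2.connectedComponentsWithStats(m.astype(np.uint8)); 
        i=1+np.argmax(st[1:,4]); P=c[lab==i]; r=cv2.minAreaRect((P[:,:2]*1000).astype(np.float32)); print(n,'plate',r,P[:,2].mean(),len(P))
        b=(Z>.066)&(Z<.078)&(X>.40)&(X<.56)&(Y>.18)&(Y<.31); P=c[b]; print('block top',cv2.minAreaRect((P[:,:2]*1000).astype(np.float32)),P[:,2].mean(),len(P))
        red=((hsv[...,0]<8)|(hsv[...,0]>172))&(hsv[...,1]>150)&m; print('red',c[red].mean(0),red.sum())
        cp=(hsv[...,0]>100)&(hsv[...,0]<130)&(hsv[...,1]>150)&(Z>.08)&(X>.40)&(X<.56)&(Y>.18)&(Y<.31); print('caps',c[cp].mean(0),cp.sum(), cv2.fitLine(c[cp][:,:2].astype(np.float32),2,0,.01,.01).ravel())
    br=(hsv[...,0]>8)&(hsv[...,0]<28)&(hsv[...,1]>120)&(Z>.05)&(Z<.09)&(X>.4)&(X<.65)&(Y<.05)&(Y>-.2)
    k,lab,st,ce=cv2.connectedComponentsWithStats(br.astype(np.uint8))
    for i in range(1,k):
        if st[i,4]>20:
            P=c[lab==i]; e=cv2.minAreaRect((P[:,:2]*1000).astype(np.float32)); print(n,'brass',ce[i].round(1),st[i,4],P.mean(0).round(4),P.min(0).round(4),P.max(0).round(4),e)
    f=(Z>.003)&(Z<.03)&(X>.3)&(X<.75)&(Y<.12)&(Y>-.45)&(hsv[...,2]<70); P=c[f]; print(n,'foot',cv2.minAreaRect((P[:,:2]*1000).astype(np.float32)),np.median(P[:,2]),len(P))
    s=(Z>.045)&(Z<.062)&(X>.4)&(X<.65)&(Y<.05)&(Y>-.2)&(hsv[...,1]<60)&(hsv[...,2]>90); P=c[s]; print(n,'slide',cv2.minAreaRect((P[:,:2]*1000).astype(np.float32)),np.median(P[:,2]),len(P))
E
```

```text
side plate ((477.2435302734375, 225.01678466796875), (130.06239318847656, 108.75890350341797), 8.920674324035645) 0.024176260151686377 1683
block top ((476.0130615234375, 234.2620391845703), (72.14379119873047, 42.490753173828125), 7.504083156585693) 0.0718794231589247 456
red [0.43272918 0.25462197 0.02489724] 29
caps [0.4764712  0.23559024 0.08545783] 151 [0.9882348  0.1529442  0.47647122 0.23559023]
side brass [251.5 103.9] 82 [ 0.5363 -0.1231  0.0646] [ 0.5224 -0.1389  0.0586] [ 0.5505 -0.1081  0.0685] ((536.957763671875, -123.9162368774414), (28.87085723876953, 28.602121353149414), 78.63160705566406)
side brass [274.8 122. ] 202 [ 0.4764 -0.0517  0.0717] [ 0.457  -0.0738  0.06  ] [ 0.4953 -0.034   0.0798] ((475.5984191894531, -53.61211013793945), (38.048248291015625, 38.586997985839844), 41.120182037353516)
side brass [237.7 126.1] 235 [ 0.5648 -0.0362  0.07  ] [ 0.5438 -0.058   0.0594] [ 0.5842 -0.0133  0.0796] ((564.7144775390625, -35.93189239501953), (36.079551696777344, 40.977752685546875), 10.62519645690918)
side foot ((548.3184814453125, -151.4913330078125), (239.925628662
[... 1788 characters left out ...]
3] [ 0.4956 -0.0359  0.0775] ((476.2412414550781, -55.382808685302734), (38.62234115600586, 33.889854431152344), 37.369529724121094)
wrist brass [175.8 278.4] 433 [ 0.5351 -0.1251  0.0639] [ 0.5203 -0.1394  0.0614] [ 0.5491 -0.1113  0.0656] ((535.2472534179688, -125.43417358398438), (27.994699478149414, 27.866409301757812), 29.304718017578125)
wrist foot ((540.1356201171875, -115.04254150390625), (237.90528869628906, 300.12640380859375), 10.992238998413086) 0.020056651069146947 19599
wrist slide ((527.2880249023438, -84.42523956298828), (140.25857543945312, 124.9758529663086), 10.749844551086426) 0.06000718783667203 7142<stdin>:12: RuntimeWarning: Mean of empty slice.
  ret = um.true_divide(
```

```bash
cat >> h.py <<'E'
def todo(xyz,yaw):
    "yaw = stage-top x axis angle (deg); tool x along it"
    o=get_obs(); r=R.from_quat(o['ee_rot']).as_matrix(); 
    a=np.radians(yaw); T=np.array([[np.cos(a),np.sin(a),0],[np.sin(a),-np.cos(a),0],[0,0,-1]])
    d=np.array(xyz)-o['position']
    print('t',round(o['clock'],2),'pos',o['position'].round(4),'F',o['ft_force'].round(2),'M',o['torque'].round(3),'w',round(o['grip_width']*85.4,1))
    print('shift units (tool now)',(r.T@d/.04).round(3),'turn units',(R.from_matrix(r.T@T).as_rotvec(degrees=True)/8).round(3), 'tool x yaw',np.degrees(np.arctan2(r[1,0],r[0,0])).round(2))
E
python3 -m crank '0.98 -0.62 0 0 0 1 85;0.98 -0.62 0 0 0 0 85;0.98 -0.62 0 0 0 0 85;0.98 -0.62 0 0 0 0 85;0.98 -0.62 0 0 0 0 85;0.9 -0.5 0 0 0 0 85;0 0 0 0 0 1 85;0 0 0 0 0 1 85;0 0 0 0 0 1 85;0 0 0 0 0 1 85'
python3 -c "
from h import *
todo([.4768,.2355,.2],8.8)"
```

```text
clock: 1.15
position: [0.5028, 0.2561, 0.2997]
ee_rot: [0.911, 0.413, -0.003, -0.0]
ft_force: [0.6, -0.8, -0.5]
grip_width: 0.996
t 1.15 pos [0.5028 0.2561 0.2997] F [ 0.59 -0.81 -0.46] M [ 0.02  -0.007  0.049] w 85.0
shift units (tool now) [-0.802 -0.141  2.497] turn units [-0.006  0.046  4.996] tool x yaw 48.77
```

```bash

python3 -m crank '0 0 0 0 0 1 85;0 0 0 0 0 1 85;0 0 0 0 0 1 85;0 0 0 0 0 1 85;0 0 0 0 0 1 85;0 0 0.8 0 0 0 85;0 0 0.8 0 0 0 85;0 0 0 0 0 0 85;0 0 0 0 0 0 85;0 0 0 0 0 0 85'
python3 - <<'E'
from h import *
todo([.4768,.2355,.2],8.8); snap('wrist','w1')
E
```

```text
clock: 2.15
position: [0.5018, 0.2562, 0.2346]
ee_rot: [0.998, 0.059, -0.004, 0.001]
ft_force: [0.5, 0.4, 0.1]
grip_width: 0.997
t 2.15 pos [0.5018 0.2562 0.2346] F [0.46 0.44 0.14] M [-0.001 -0.008  0.018] w 85.1
shift units (tool now) [-0.676  0.437  0.871] turn units [ 0.014  0.053 -0.254] tool x yaw 6.76
```

View pics/w1.png

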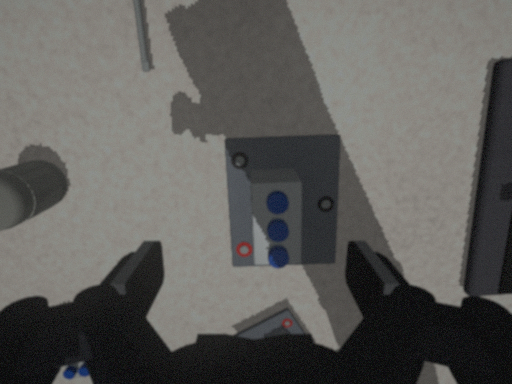

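```bash
python3 - <<'E'
from h import *
o=get_obs(); im=cv2.imread('pics/w1.png'); c=cloud('wrist',np.load('pics/w1.npy'),o)
hsv=cv2.cvtColor(im,cv2.COLOR_BGR2HSV); X,Y,Z=c[...,0],c[...,1],c[...,2]
reg=(X>.38)&(X<.58)&(Y>.15)&(Y<.33)
b=(Z>.068)&(Z<.077)&reg; print('block',cv2.minAreaRect((c[b][:,:2]*1000).astype(np.float32)),c[b][:,2].mean(),b.sum())
b=(Z>.019)&(Z<.029)&reg; k,lab,st,ce=cv2.connectedComponentsWithStats(b.astype(np.uint8)); i=1+np.argmax(st[1:,4]);P=c[lab==i]
print('plate',cv2.minAreaRect((P[:,:2]*1000).astype(np.float32)),P[:,2].mean())
red=((hsv[...,0]<10)|(hsv[...,0]>170))&(hsv[...,1]>120)&b; print('red',c[red].mean(0),red.sum())
cp=(hsv[...,0]>100)&(hsv[...,0]<130)&(hsv[...,1]>150)&(Z>.08)&reg; q=c[cp]; print('caps',q.mean(0),(q.min(0)+q.max(0))/2,cv2.fitLine(q[:,:2].astype(np.float32),2,0,.01,.01).ravel())
E
```

```text
block ((476.6982116699219, 232.72784423828125), (72.28304290771484, 39.9291877746582), 9.269996643066406) 0.07200285145447154 2924
plate ((478.06866455078125, 223.1107177734375), (130.26451110839844, 105.43921661376953), 8.852895736694336) 0.024027963150686525
red [0.42813654 0.25475549 0.02456443] 103
caps [0.4868593  0.23523465 0.1037657 ] [0.51028369 0.25532051 0.19306134] [0.9603081  0.27894157 0.4868593  0.23523465]
```

```bash

python3 -m crank '-0.7 0.48 0.2 0 0.05 -0.26 85;0 0 0 0 0 0 85;0 0 0 0 0 0 85;0 0 0.5 0 0 0 85;0 0 0.5 0 0 0 85;0 0 0.5 0 0 0 85;0 0 0.5 0 0 0 85;0 0 0.3 0 0 0 85;0 0 0 0 0 0 85;0 0 0 0 0 0 85'
python3 - <<'E'
from h import *
todo([.4768,.2337,.108],8.9)
E
```

```text
clock: 3.2
position: [0.4836, 0.2383, 0.1432]
ee_rot: [0.997, 0.077, 0.009, -0.003]
ft_force: [-0.3, -0.1, 0.8]
grip_width: 0.998
t 3.2 pos [0.4836 0.2383 0.1432] F [-0.27 -0.14  0.8 ] M [ 0.061  0.011 -0.014] w 85.2
shift units (tool now) [-0.2    0.092  0.876] turn units [-0.037 -0.126 -0.004] tool x yaw 8.86
```

```bash

python3 -m crank '-0.2 0.09 0.3 -0.04 -0.12 0 85;0 0 0 0 0 0 85;0 0 0.3 0 0 0 85;0 0 0 0 0 0 85;0 0 0.1 0 0 0 85;0 0 0 0 0 0 85;0 0 0 0 0 0 85;0 0 0 0 0 0 85;0 0 0 0 0 0 85;0 0 0 0 0 0 85'
python3 - <<'E'
from h import *
todo([.4768,.2337,.108],8.9)
E
```

```text
clock: 4.2
position: [0.4773, 0.234, 0.1156]
ee_rot: [0.997, 0.077, 0.002, -0.0]
ft_force: [0.1, -0.3, 0.1]
grip_width: 0.993
t 4.2 pos [0.4773 0.234  0.1156] F [ 0.07 -0.34  0.14] M [ 0.043  0.038 -0.084] w 84.8
shift units (tool now) [-0.015  0.006  0.19 ] turn units [-0.004 -0.026 -0.006] tool x yaw 8.85
```

```bash

python3 -m crank '-0.01 0 0.2 0 -0.03 0 85;0 0 0 0 0 0 85;0 0 0 0 0 0 60;0 0 0 0 0 0 50;0 0 0 0 0 0 44;0 0 0 0 0 0 30;0 0 0 0 0 0 30;0 0 0 0 0 0 30;0 0 0 0 0 0 30;0 0 0 0 0 0 30' 60
python3 - <<'E'
from h import *
todo([.4768,.2337,.108],8.9)
E
```

```text
clock: 5.2
position: [0.4771, 0.2342, 0.1071]
ee_rot: [0.997, 0.077, -0.0, -0.0]
ft_force: [-0.4, 0.2, 0.3]
grip_width: 0.463
t 5.2 pos [0.4771 0.2342 0.1071] F [-0.37  0.18  0.33] M [ 0.049 -0.045 -0.035] w 39.5
shift units (tool now) [-0.009  0.011 -0.022] turn units [-0.006  0.002 -0.006] tool x yaw 8.85
```

```bash

python3 -m crank '0 0 -0.1 0 0 0 30;0 0 -0.2 0 0 0 30;0 0 -0.3 0 0 0 30;0 0 -0.5 0 0 0 30;0 0 -0.6 0 0 0 30;0 0 -0.7 0 0 0 30;0 0 -0.7 0 0 0 30;0 0 -0.6 0 0 0 30;0 0 -0.3 0 0 0 30;0 0 0 0 0 0 30'
python3 - <<'E'
from h import *
todo([.5267,-.0744,.23],11.1)
E
```

```text
clock: 6.2
position: [0.4748, 0.2325, 0.2769]
ee_rot: [0.997, 0.077, -0.002, 0.001]
ft_force: [0.3, -0.2, -5.7]
grip_width: 0.459
t 6.2 pos [0.4748 0.2325 0.2769] F [ 0.26 -0.19 -5.69] M [-0.034 -0.076  0.058] w 39.2
shift units (tool now) [0.107 7.78  1.178] turn units [ 0.006  0.036 -0.28 ] tool x yaw 8.86
```

```bash

python3 -m crank '0 0.4 0 0 0 -0.14 30;0 0.7 0 0 0 -0.14 30;0 0.8 0 0 0 0 30;0 0.8 0 0 0 0 30;0 0.8 0 0 0 0 30;0 0.8 0 0 0 0 30;0 0.8 0.2 0 0 0 30;0 0.7 0.2 0 0 0 30;0 0.5 0.2 0 0 0 30;0 0.3 0.2 0 0 0 30'
python3 - <<'E'
from h import *
todo([.5267,-.0744,.2],11.1)
E
```

```text
clock: 7.2
position: [0.521, -0.0348, 0.2328]
ee_rot: [0.995, 0.101, -0.01, 0.001]
ft_force: [0.1, 0.2, -5.7]
grip_width: 0.462
t 7.2 pos [ 0.521  -0.0348  0.2328] F [ 0.14  0.19 -5.66] M [ 0.043 -0.02  -0.034] w 39.5
shift units (tool now) [-0.042  0.999  0.822] turn units [0.003 0.141 0.058] tool x yaw 11.56
```

```bash

python3 -m crank '0 0.5 0 0 0.14 0.06 30;0 0.3 0 0 0 0 30;0 0.15 0 0 0 0 30;0 0 0 0 0 0 30;0 0 0.4 0 0 0 30;0 0 0.2 0 0 0 30;0 0 0 0 0 0 30;0 0 0 0 0 0 30;0 0 0 0 0 0 30;0 0 0 0 0 0 30'
python3 - <<'E'
from h import *
todo([.5267,-.0744,.2],11.1)
F=[]
for i in range(3): 
    snap(['side','scene','wrist'][i],['side','scene','wrist'][i]+'2'); F.append(get_obs()['ft_force'])
print(np.array(F).round(2))
for n,a in [('side',(60,200,170,340)),('scene',(100,220,60,260))]:
    im=cv2.imread(f'pics/{n}2.png')[a[0]:a[1],a[2]:a[3]]; cv2.imwrite(f'pics/{n}2z.png',cv2.resize(im,None,fx=4,fy=4,interpolation=2))
E
```

```text
clock: 8.2
position: [0.5276, -0.0688, 0.2048]
ee_rot: [0.995, 0.099, -0.003, -0.001]
ft_force: [0.2, 0.0, -5.3]
grip_width: 0.457
t 8.2 pos [ 0.5276 -0.0688  0.2048] F [ 0.17  0.04 -5.32] M [ 0.028  0.005 -0.018] w 39.0
shift units (tool now) [-0.048  0.134  0.121] turn units [-0.021  0.045  0.037] tool x yaw 11.4
[[-0.29 -0.78 -5.34]
 [ 0.06 -0.17 -5.17]
 [-0.2  -0.15 -5.02]]
```

View pics/side2z.png

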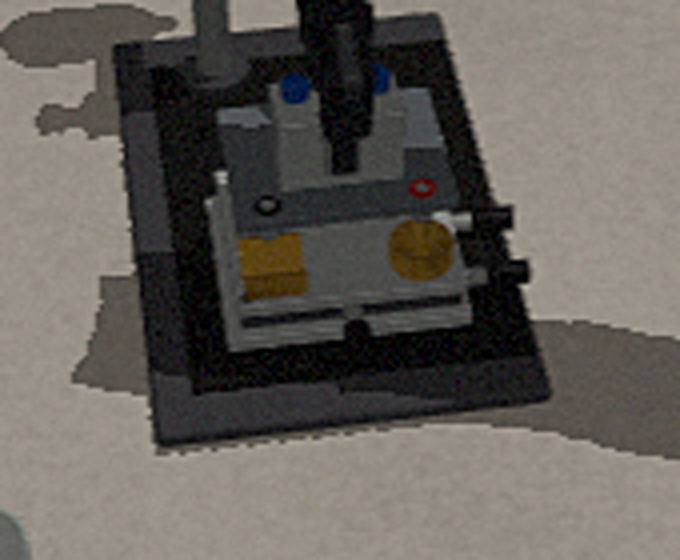

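View pics/scene2z.png

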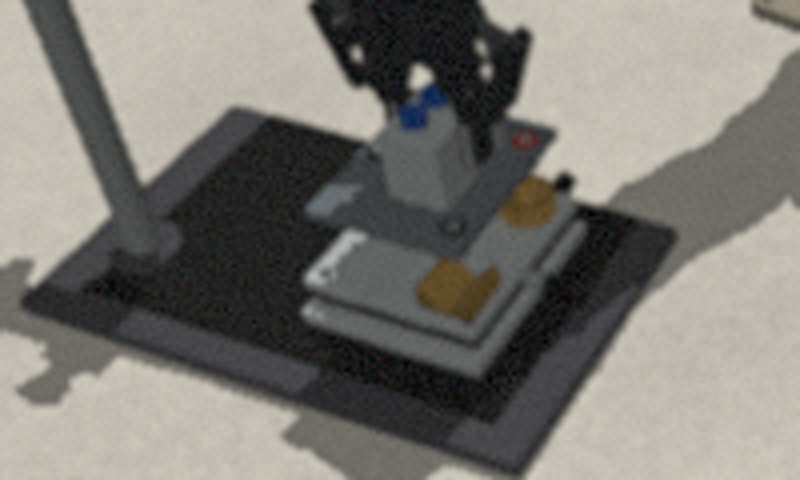

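View pics/wrist2.png

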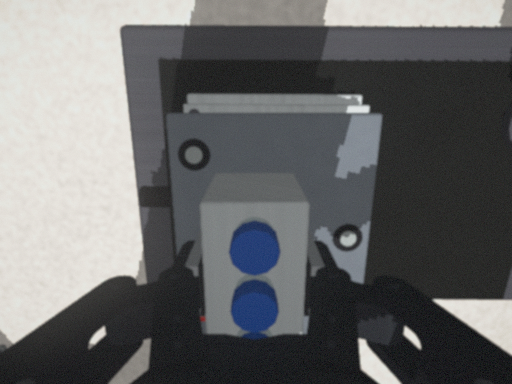

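```bash
python3 - <<'E'
from h import *
o=get_obs(); r=R.from_quat(o['ee_rot']).as_matrix(); p=o['position']
print(p.round(4), r.round(4))
def proj(n,P):
    m=camera_model(n); q=R.from_quat(m['rotation']).as_matrix().T@(np.array(P)-m['position']); return np.array([m['cx']+m['fx']*q[0]/-q[2], m['cy']-m['fy']*q[1]/-q[2]])
def ray(n,uv,z):
    m=camera_model(n); d=R.from_quat(m['rotation']).as_matrix()@np.array([(uv[0]-m['cx'])/m['fx'],-(uv[1]-m['cy'])/m['fy'],-1]); t=(z-m['position'][2])/d[2]; return m['position']+t*d
# stage frame -> world: tool x=stage x, tool y=-stage y, tool z=-stage z; stage origin at tool z=+0.107
def w(s): s=np.array(s)/1000; return p+r@np.array([s[0],-s[1],0.107-s[2]])
for n,px in [('side',[(275.5,107),(236.7,111.3)]),('scene',[(191.2,135),(173.2,156.2)])]:
    for uv,s in zip(px,[(-45,30,24),(45,30,24)]):
        W=w(s); print(n,'pred px',proj(n,W).round(1),'seen',uv,'world err seen-pred mm',((ray(n,uv,W[2])-W)*1000).round(1))
    im=cv2.imread(f'pics/{n}2.png'); c=cloud(n,np.load(f'pics/{n}2.npy'));hsv=cv2.cvtColor(im,cv2.COLOR_BGR2HSV); X,Y,Z=c[...,0],c[...,1],c[...,2]
    m=(Z>.112)&(Z<.130)&(X>.43)&(X<.63)&(Y<.02)&(Y>-.16); k,lab,st,ce=cv2.connectedComponentsWithStats(m.astype(np.uint8)); i=1+np.argmax(st[1:,4]); P=c[lab==i]
    print(n,'plate',cv2.minAreaRect((P[:,:2]*1000).astype(np.float32)),P[:,2].mean(), 'pred centre offset-10', (w((0,-10,24))*1000).round(1))
    A=np.c_[P[:,:2],np.ones(len(P))]; s=np.linalg.lstsq(A,P[:,2],rcond=None)[0]; print('tilt',s[:2])
E
```

```text
[ 0.5275 -0.069   0.2047] [[ 0.9803  0.1973 -0.0069]
 [ 0.1973 -0.9803  0.0016]
 [-0.0065 -0.0029 -1.    ]]
side pred px [275.2 107. ] seen (275.5, 107) world err seen-pred mm [-0.8 -0.1  0. ]
side pred px [236.5 111.5] seen (236.7, 111.3) world err seen-pred mm [-0.4 -0.6  0. ]
side plate ((528.024169921875, -77.0684585571289), (129.8097686767578, 108.99249267578125), 11.334409713745117) 0.12181769090155804 pred centre offset-10 [528.9 -78.6 121.6]
tilt [-0.00378624 -0.00981279]
scene pred px [190.3 134.4] seen (191.2, 135) world err seen-pred mm [0.5 3.5 0. ]
scene pred px [172.4 156.1] seen (173.2, 156.2) world err seen-pred mm [-0.7  1.8  0. ]
scene plate ((529.4616088867188, -75.33378601074219), (131.04476928710938, 106.38118743896484), 11.521824836730957) 0.11973220960924794 pred centre offset-10 [528.9 -78.6 121.6]
tilt [-0.01023062 -0.00240383]
```

```bash

python3 -m crank '-0.03 0.14 0.1 -0.02 0.045 0.01 30;0 0 0 0 0 0 30;0 0 0.1 0 0 0 30;0 0 0.1 0 0 0 30;0 0 0 0 0 0 30;0 0 0.1 0 0 0 30;0 0 0 0 0 0 30;0 0 0 0 0 0 30;0 0 0 0 0 0 30;0 0 0 0 0 0 30'
python3 - <<'E'
from h import *
todo([.5272,-.0744,.185],11.3)
E
```

```text
clock: 9.35
position: [0.5273, -0.0755, 0.1872]
ee_rot: [0.995, 0.098, 0.0, 0.0]
ft_force: [-0.1, -0.1, -5.4]
grip_width: 0.462
t 9.35 pos [ 0.5273 -0.0755  0.1872] F [-0.14 -0.11 -5.38] M [0.001 0.014 0.016] w 39.5
shift units (tool now) [ 0.004 -0.027  0.054] turn units [ 0.001 -0.001 -0.004] tool x yaw 11.26
```

```bash

python3 -m crank '0 -0.025 0.03 0 0 0 30;0 0 0 0 0 0 30;0 0 0.05 0 0 0 30;0 0 0 0 0 0 30;0 0 0.05 0 0 0 30;0 0 0 0 0 0 30;0 0 0 0 0 0 30;0 0 0 0 0 0 30;0 0 0 0 0 0 30;0 0 0 0 0 0 30'
python3 - <<'E'
from h import *
todo([.5272,-.0744,.177],11.3)
E
```

```text
clock: 10.35
position: [0.5272, -0.0744, 0.1817]
ee_rot: [0.995, 0.098, 0.0, 0.0]
ft_force: [0.2, -0.5, -5.4]
grip_width: 0.459
t 10.35 pos [ 0.5272 -0.0744  0.1817] F [ 0.22 -0.48 -5.38] M [0.056 0.028 0.042] w 39.2
shift units (tool now) [-0.    -0.001  0.118] turn units [ 0.002 -0.004 -0.005] tool x yaw 11.26
```

Well controlled. Continue down in small steps.

```bash

python3 -m crank '0 0 0.04 0 0 0 30;0 0 0 0 0 0 30;0 0 0.04 0 0 0 30;0 0 0 0 0 0 30;0 0 0.04 0 0 0 30;0 0 0 0 0 0 30;0 0 0 0 0 0 30;0 0 0 0 0 0 30;0 0 0 0 0 0 30;0 0 0 0 0 0 30'
python3 - <<'E'
from h import *
todo([.5272,-.0744,.177],11.3)
E
python3 -m crank '0 0 0.025 0 0 0 30;0 0 0 0 0 0 30;0 0 0.025 0 0 0 30;0 0 0 0 0 0 30;0 0 0 0 0 0 30;0 0 0 0 0 0 30;0 0 0 0 0 0 30;0 0 0 0 0 0 30;0 0 0 0 0 0 30;0 0 0 0 0 0 30'
python3 - <<'E'
from h import *
todo([.5272,-.0744,.175],11.3)
E
```

```text
clock: 11.35
position: [0.5273, -0.0744, 0.1766]
ee_rot: [0.995, 0.098, 0.0, 0.0]
ft_force: [0.4, -0.4, -5.4]
grip_width: 0.46
t 11.35 pos [ 0.5273 -0.0744  0.1766] F [ 0.41 -0.36 -5.39] M [ 0.015 -0.001 -0.01 ] w 39.3
shift units (tool now) [-0.001  0.    -0.011] turn units [ 0.002 -0.005 -0.004] tool x yaw 11.27
clock: 12.35
position: [0.5273, -0.0744, 0.1744]
ee_rot: [0.995, 0.098, 0.0, 0.0]
ft_force: [0.0, -0.1, -4.8]
grip_width: 0.462
t 12.35 pos [ 0.5273 -0.0744  0.1744] F [ 0.05 -0.1  -4.82] M [ 0.059  0.037 -0.002] w 39.4
shift units (tool now) [-0.002 -0.001 -0.014] turn units [ 0.002 -0.005 -0.004] tool x yaw 11.26
```

```bash

python3 -m crank '0 0 0.02 0 0 0 30;0 0 0 0 0 0 30;0 0 0 0 0 0 30;0 0 0 0 0 0 30;0 0 0 0 0 0 30;0 0 0 0 0 0 30;0 0 0 0 0 0 30;0 0 0 0 0 0 30;0 0 0 0 0 0 30;0 0 0 0 0 0 30'
python3 - <<'E'
from h import *
todo([.5272,-.0744,.175],11.3)
E
python3 -m crank '0 0 0.02 0 0 0 30;0 0 0 0 0 0 30;0 0 0 0 0 0 30;0 0 0 0 0 0 30;0 0 0 0 0 0 30;0 0 0 0 0 0 30;0 0 0 0 0 0 30;0 0 0 0 0 0 30;0 0 0 0 0 0 30;0 0 0 0 0 0 30'
python3 - <<'E'
from h import *
todo([.5272,-.0744,.175],11.3)
E
```

```text
clock: 13.35
position: [0.5273, -0.0744, 0.1736]
ee_rot: [0.995, 0.098, 0.0, 0.0]
ft_force: [0.2, -0.4, -4.9]
grip_width: 0.46
t 13.35 pos [ 0.5273 -0.0744  0.1736] F [ 0.17 -0.43 -4.87] M [-0.011 -0.028  0.017] w 39.3
shift units (tool now) [-0.002 -0.001 -0.036] turn units [ 0.002 -0.006 -0.004] tool x yaw 11.26
clock: 14.35
position: [0.5272, -0.0745, 0.1727]
ee_rot: [0.995, 0.098, 0.0, 0.0]
ft_force: [0.5, -0.6, -5.0]
grip_width: 0.46
t 14.35 pos [ 0.5272 -0.0745  0.1727] F [ 0.54 -0.59 -4.98] M [0.001 0.038 0.013] w 39.3
shift units (tool now) [-0.001 -0.001 -0.058] turn units [ 0.002 -0.005 -0.004] tool x yaw 11.26
```

```bash

python3 -m crank '0 0 0.015 0 0 0 30;0 0 0 0 0 0 30;0 0 0 0 0 0 30;0 0 0 0 0 0 30;0 0 0 0 0 0 30;0 0 0 0 0 0 30;0 0 0 0 0 0 30;0 0 0 0 0 0 30;0 0 0 0 0 0 30;0 0 0.012 0 0 0 30'
python3 - <<'E'
from h import *
todo([.5272,-.0744,.175],11.3)
E
python3 -m crank '0 0 0 0 0 0 30;0 0 0 0 0 0 30;0 0 0 0 0 0 30;0 0 0 0 0 0 30;0 0 0 0 0 0 30;0 0 0 0 0 0 30;0 0 0 0 0 0 30;0 0 0 0 0 0 30;0 0 0 0 0 0 30;0 0 0.012 0 0 0 30'
python3 - <<'E'
from h import *
todo([.5272,-.0744,.175],11.3)
E
```

```text
clock: 15.35
position: [0.5273, -0.0746, 0.172]
ee_rot: [0.995, 0.098, 0.0, 0.0]
ft_force: [-1.4, -1.1, 0.3]
grip_width: 0.46
t 15.35 pos [ 0.5273 -0.0746  0.172 ] F [-1.38 -1.07  0.28] M [0.108 0.584 0.065] w 39.3
shift units (tool now) [-0.    -0.005 -0.074] turn units [ 0.003 -0.005 -0.005] tool x yaw 11.26
clock: 16.35
position: [0.5273, -0.0746, 0.1719]
ee_rot: [0.995, 0.098, 0.0, 0.0]
ft_force: [-2.0, 0.1, 3.3]
grip_width: 0.461
t 16.35 pos [ 0.5273 -0.0746  0.1719] F [-2.04  0.08  3.3 ] M [0.203 0.883 0.056] w 39.4
shift units (tool now) [-0.001 -0.005 -0.077] turn units [ 0.002 -0.006 -0.005] tool x yaw 11.26
```

```bash

python3 -m crank '-0.02 0 0 0 0 0 30;0 0 0 0 0 0 30;0 0 0 0 0 0 30;0 0 0 0 0 0 30;0 0 0 0 0 0 30;0 0 0.01 0 0 0 30;0 0 0 0 0 0 30;0 0 0 0 0 0 30;0 0 0 0 0 0 30;0 0 0.01 0 0 0 30'
python3 - <<'E'
from h import *
todo([.5272,-.0744,.171],11.3)
E
```

```text
clock: 17.35
position: [0.5267, -0.0748, 0.1716]
ee_rot: [0.995, 0.098, 0.001, 0.0]
ft_force: [-2.8, -0.2, 4.4]
grip_width: 0.461
t 17.35 pos [ 0.5267 -0.0748  0.1716] F [-2.8  -0.21  4.45] M [0.2   0.938 0.028] w 39.4
shift units (tool now) [ 0.013 -0.008  0.014] turn units [ 0.003 -0.012 -0.007] tool x yaw 11.24
```

```bash

python3 -m crank '-0.025 0 0 0 0 0 30;0 0 0 0 0 0 30;0 0 0 0 0 0 30;0 0 0 0 0 0 30;0 0 0 0 0 0 30;0 0 0 0 0 0 30;0 0 0 0 0 0 30;0 0 0 0 0 0 30;0 0 0 0 0 0 30;0 0 0 0 0 0 30'
python3 - <<'E'
from h import *
todo([.5272,-.0744,.171],11.3)
E
```

```text
clock: 18.35
position: [0.5261, -0.075, 0.1715]
ee_rot: [0.995, 0.098, 0.001, 0.0]
ft_force: [-0.5, -0.2, -1.2]
grip_width: 0.461
t 18.35 pos [ 0.5261 -0.075   0.1715] F [-0.52 -0.19 -1.25] M [ 0.073  0.249 -0.032] w 39.4
shift units (tool now) [ 0.031 -0.009  0.013] turn units [ 0.005 -0.02  -0.007] tool x yaw 11.25
```

```bash

python3 -m crank '-0.025 0 0 0 -0.02 0 30;0 0 0 0 0 0 30;0 0 0 0 0 0 30;0 0 0.012 0 0 0 30;0 0 0 0 0 0 30;0 0 0 0 0 0 30;0 0 0 0 0 0 30;0 0 0 0 0 0 30;0 0 0 0 0 0 30;0 0 0.01 0 0 0 30'
python3 - <<'E'
from h import *
todo([.5272,-.0744,.171],11.3)
E
```

```text
clock: 19.35
position: [0.526, -0.075, 0.1714]
ee_rot: [0.995, 0.098, 0.001, 0.0]
ft_force: [-0.9, 0.3, 4.7]
grip_width: 0.461
t 19.35 pos [ 0.526  -0.075   0.1714] F [-0.9   0.33  4.66] M [ 0.182  0.447 -0.097] w 39.3
shift units (tool now) [ 0.032 -0.01   0.01 ] turn units [ 0.007 -0.017 -0.007] tool x yaw 11.24
```

```bash

python3 -m crank '0 0 0 0 0 0 30;0 0 0 0 0 0 30;0 0 0 0 0 0 30;0 0 0 0 0 0 30;0 0 0 0 -0.01 0 30;0 0 0 0 0 0 30;0 0 0 0 0 0 30;0 0 0 0 0 0 30;0 0 0 0 0 0 30;0 0 0 0 0 0 30'
python3 - <<'E'
from h import *
todo([.5272,-.0744,.171],11.3)
E
```

```text
clock: 20.35
position: [0.5261, -0.075, 0.1715]
ee_rot: [0.995, 0.098, 0.001, 0.0]
ft_force: [-0.0, -0.9, 0.9]
grip_width: 0.458
t 20.35 pos [ 0.5261 -0.075   0.1715] F [-0.04 -0.93  0.85] M [ 0.203  0.091 -0.106] w 39.2
shift units (tool now) [ 0.03  -0.01   0.012] turn units [ 0.007 -0.008 -0.008] tool x yaw 11.24
```

```bash

python3 -m crank '0 0 0 0 0 0 30;0 0 0 0 0 0 30;0 0 0 0 0 0 30;0 0 0 0 0 0 30;0 0 0 0 0 0 30;0 0 0 0 0 0 30;0 0 0 0 0 0 30;0 0 0.006 0 0 0 30;0 0 0.006 0 0 0 30;0 0 0.006 0 0 0 30'
python3 - <<'E'
from h import *
todo([.5272,-.0744,.171],11.3)
E
```

```text
clock: 21.35
position: [0.5262, -0.075, 0.1714]
ee_rot: [0.995, 0.098, 0.001, 0.0]
ft_force: [-1.2, 0.2, 4.4]
grip_width: 0.463
t 21.35 pos [ 0.5262 -0.075   0.1714] F [-1.15  0.2   4.43] M [ 0.274  0.62  -0.083] w 39.5
shift units (tool now) [ 0.029 -0.01   0.009] turn units [ 0.006 -0.01  -0.008] tool x yaw 11.23
```

```bash

python3 -m crank '0 0 0 0 0 0 30;0 0 0 0 0 0 30;0 0 0 0 0 0 30;0 0 0 0 0 0 30;0 0 0 0 -0.01 0 30;0 0 0 0 0 0 30;0 0 0 0 0 0 30;-0.01 0 0 0 0 0 30;-0.01 0 0 0 0 0 30;-0.01 0 0 0 0 0 30'
python3 - <<'E'
from h import *
todo([.5272,-.0744,.171],11.3)
E
```

```text
clock: 22.35
position: [0.5258, -0.0751, 0.1715]
ee_rot: [0.995, 0.098, 0.001, 0.001]
ft_force: [2.9, 1.3, -0.1]
grip_width: 0.459
t 22.35 pos [ 0.5258 -0.0751  0.1715] F [ 2.89  1.34 -0.06] M [ 0.289 -0.496 -0.135] w 39.2
shift units (tool now) [ 0.037 -0.009  0.012] turn units [ 0.009 -0.016 -0.007] tool x yaw 11.24
```

```bash

python3 -m crank '0.006 0 0 0 -0.01 0 30;0 0 0 0 0 0 30;0 0 0 0 0 0 30;0 0 0 0 0 0 30;0 0 0 0 0 0 30;0 0 0.006 0 0 0 30;0 0 0.006 0 0 0 30;0 0 0.007 0 0 0 30;0 0 0.008 0 0 0 30;0 0 0.008 0 0 0 30'
python3 - <<'E'
from h import *
todo([.5260,-.0750,.171],11.3)
E
```

```text
clock: 23.35
position: [0.5262, -0.075, 0.1713]
ee_rot: [0.995, 0.098, 0.001, 0.0]
ft_force: [-1.7, 0.5, 6.9]
grip_width: 0.459
t 23.35 pos [ 0.5262 -0.075   0.1713] F [-1.75  0.46  6.88] M [ 0.348  0.509 -0.049] w 39.2
shift units (tool now) [-0.004 -0.001  0.008] turn units [ 0.007 -0.008 -0.008] tool x yaw 11.23
```

```bash

python3 -m crank '0 0 0 0.01 0 0 30;0 0 0 0 0 0 30;0 0 0.005 0.006 0 0 30;0 0 0.006 0 0 0 30;0 0 0.006 0 0 0 30;0 0 0.007 0 0 0 30;0 0 0.007 0 0 0 30;0 0 0.007 0 0 0 30;0 0 0.007 0 0 0 30;0 0 0.007 0 0 0 30'
python3 - <<'E'
from h import *
todo([.5260,-.0750,.171],11.3)
E
```

```text
clock: 24.35
position: [0.5262, -0.0752, 0.1713]
ee_rot: [0.995, 0.098, 0.001, -0.001]
ft_force: [-1.3, 0.6, 6.3]
grip_width: 0.464
t 24.35 pos [ 0.5262 -0.0752  0.1713] F [-1.32  0.56  6.28] M [ 0.176  0.481 -0.115] w 39.6
shift units (tool now) [-0.003 -0.007  0.007] turn units [-0.01  -0.01  -0.007] tool x yaw 11.24
```

```bash

python3 -m crank '0 0 0.008 0 0 0 30;0 0 0.008 0 0 0 30;0 0 0.008 0 0 0 30;0 0 0.008 0 0 0 30;0 0 0.008 0 0 0 30;0 0 0.008 0 0 0 30;0 0 0.008 0 0 0 30;0 0 0.008 0 0 0 30;0 0 0.008 0 0 0 30;0 0 0.008 0 0 0 30'
python3 - <<'E'
from h import *
todo([.5260,-.0750,.171],11.3)
E
python3 -m crank '0 0 0 0 0 0 30;0 0 0 0 0 0 30;0 0 0 0 0 0 30;0 0 0 0 0 0 30;0 0 0 0 0 0 30;0 0 0 0 0 0 40;0 0 0 0 0 0 41;0 0 0 0 0 0 42;0 0 0 0 0 0 44;0 0 0 0 0 0 50' 20
python3 - <<'E'
from h import *
todo([.5260,-.0750,.171],11.3)
E
```

```text
clock: 25.35
position: [0.5262, -0.0753, 0.1713]
ee_rot: [0.995, 0.098, 0.001, -0.001]
ft_force: [-0.9, 1.2, 7.0]
grip_width: 0.459
t 25.35 pos [ 0.5262 -0.0753  0.1713] F [-0.86  1.23  6.96] M [ 0.113  0.585 -0.122] w 39.2
shift units (tool now) [-0.003 -0.009  0.007] turn units [-0.013 -0.011 -0.007] tool x yaw 11.24
clock: 26.35
position: [0.5253, -0.0755, 0.17]
ee_rot: [0.995, 0.098, -0.001, -0.001]
ft_force: [-0.1, -1.0, -0.7]
grip_width: 0.583
t 26.35 pos [ 0.5253 -0.0755  0.17  ] F [-0.08 -0.99 -0.71] M [-0.075  0.02  -0.012] w 49.8
shift units (tool now) [ 0.02  -0.008 -0.024] turn units [-0.014  0.007 -0.004] tool x yaw 11.27
```

```bash

python3 -m crank '0 0 0 0 0 0 65;0 0 0 0 0 0 75;0 0 0 0 0 0 80;0 0 -0.2 0 0 0 80;0 0 -0.5 0 0 0 80;0 0 -0.7 0 0 0 80;0 0 -0.8 0 0 0 80;0 0 -0.8 0 0 0 80;0 0 -0.5 0 0 0 80;0 0 0 0 0 0 80'
python3 - <<'E'
from h import *
todo([.5260,-.0750,.171],11.3); o=get_obs()
for n in ['side','scene','wrist']:
    im,d=snap(n,n+'3')
    c=cloud(n,d,o); X,Y,Z=c[...,0],c[...,1],c[...,2]
    m=(Z>.079)&(Z<.096)&(X>.43)&(X<.63)&(Y<.02)&(Y>-.16); k,lab,st,ce=cv2.connectedComponentsWithStats(m.astype(np.uint8)); i=1+np.argmax(st[1:,4]); P=c[lab==i]
    print(n,'plate',cv2.minAreaRect((P[:,:2]*1000).astype(np.float32)),P[:,2].mean())
    A=np.c_[P[:,:2],np.ones(len(P))]; s=np.linalg.lstsq(A,P[:,2],rcond=None)[0]; print('tilt',s[:2])
for n,a in [('side',(60,200,170,340)),('scene',(100,220,60,260))]:
    im=cv2.imread(f'pics/{n}3.png')[a[0]:a[1],a[2]:a[3]]; cv2.imwrite(f'pics/{n}3z.png',cv2.resize(im,None,fx=4,fy=4,interpolation=2))
E
```

```text
clock: 27.35
position: [0.5247, -0.0759, 0.3184]
ee_rot: [0.995, 0.098, -0.001, -0.001]
ft_force: [0.2, 0.7, -0.7]
grip_width: 0.937
t 27.35 pos [ 0.5247 -0.0759  0.3184] F [ 0.24  0.69 -0.69] M [-0.004 -0.04   0.016] w 80.0
shift units (tool now) [ 0.041 -0.009  3.686] turn units [-0.013  0.009 -0.006] tool x yaw 11.25
side plate ((527.1488037109375, -84.33553314208984), (130.58566284179688, 110.96261596679688), 10.641619682312012) 0.08841406961358779
tilt [ 7.26513153e-05 -7.78493367e-03]
scene plate ((527.5339965820312, -81.76204681396484), (132.4419708251953, 106.38314819335938), 10.990283966064453) 0.08640789972519472
tilt [-0.00886592 -0.00374862]
wrist plate ((528.4894409179688, -84.0730209350586), (129.01014709472656, 110.76986694335938), 11.337553977966309) 0.09078426852537301
tilt [ 0.00179813 -0.00078916]
```

View pics/side3z.png

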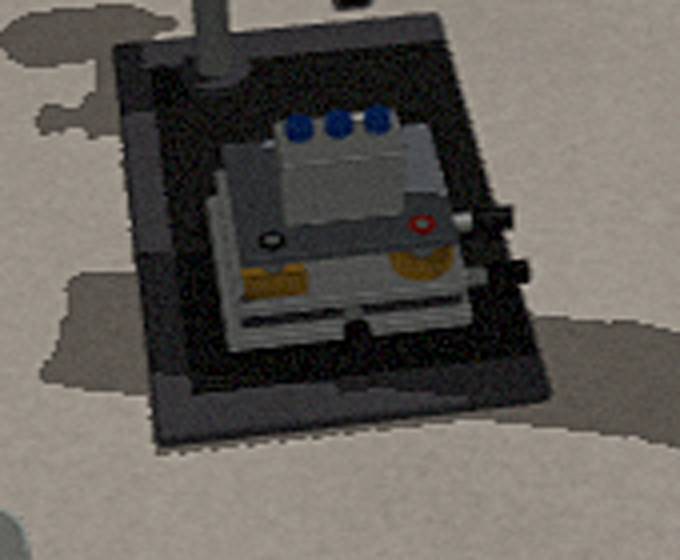

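View pics/scene3z.png

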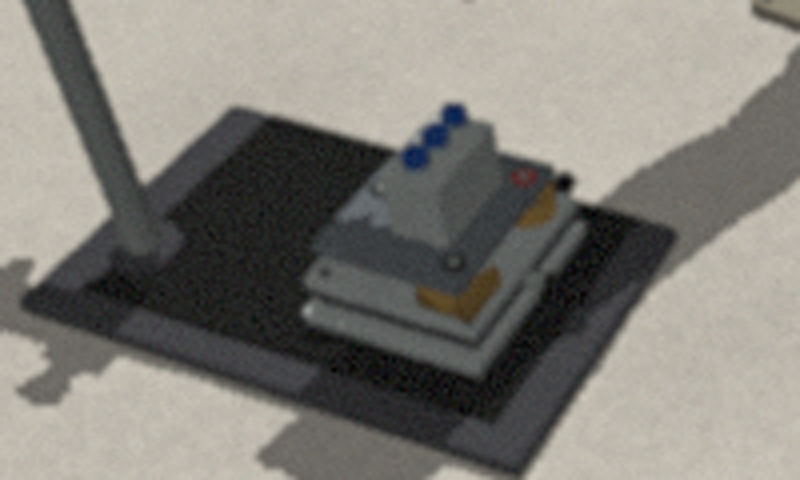

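View pics/scene3.png

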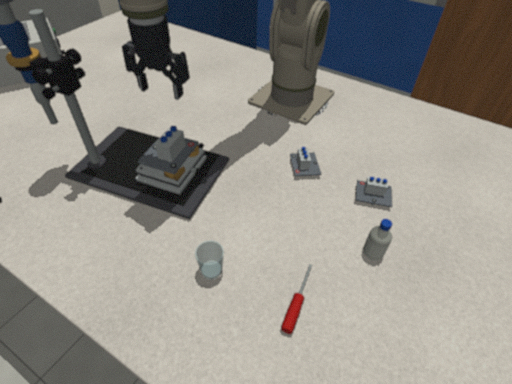

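```bash
python3 -c "
from h import *
print(hand_in(), get_obs()['clock'])"
```

```text
the job is handed in; nothing more can be done
the job is handed in; nothing more can be done
```

The stage top is back on the cross slide with its red-dotted foot in the cone. It is released, and the job is handed in at about 27.5 s of the 61 s allowed.

**What I did**
- I picked out the 130 x 105 mm stage top from its smaller look-alikes. I gripped it across the block with 60 N and lifted it; it weighs about 5.3 N.
- I checked the camera calibration against the held plate, then lowered it in steps of 1 mm or less. The cone foot touched its flank first, so I worked it about 1 mm towards -x until the side forces from the two flanks reversed.
- I pressed for about 1 to 2 s with readings of 11.6 to 12.3 N on the seats, then eased off, let go and raised the arm clear.

**Last checks**
- **Height and level:** the side camera put the plate top at 88.4 mm, which matches the height at which it was pressed. The fitted tilt was 0.01 rad or less in every camera, against a limit of 0.0175.
- **Bystanders:** the beaker, bottle and screwdriver look untouched in the final pictures. I did not measure their positions.

**Where the checks were weaker or disagreed**
- The cameras disagree by 2 to 4 mm on plate height and position: 86.4 mm from the scene camera, 88.4 from the side and 90.8 from the wrist.
- I inferred the flat foot's load only from noisy wrist moments. It read near zero in one early press, about 10% in the next and roughly a quarter of the load in the final one, after I added a slight corrective tilt.
- Force was read only at the end of each move, so I did not see peaks within a move. The highest seat load I read was about 12 N.

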